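# Set up the inspection camera stand for a bottle

## Robot

A 6-joint arm with a two-finger parallel gripper is mounted at the origin on a cart in front of the work surface, level with it; the furniture and walls round the work are solid. World frame = base frame: x ahead of the robot, y to its left, z up, the work surface at z = 0. Lengths are in mm, angles in rad, forces in N, time in s.
With the tool pointing down it reaches from about 325 to 850 mm from the base axis. Payload 4.4 kg.
Tool frame: the origin (TCP) lies on the centre line of the jaws, within the pads' length; the fingertips stand 8 mm ahead of it and the grasp point (between the pads) lies 11 mm behind it; z points along the fingers, y is the line along which they close (so a half turn about z gives the same grasp; the last joint's range is limited). The gripper opens to 94 mm and grips with 3 to 60 N. Pads are 16 mm wide; open, the fingers measure 119 mm over their backs; the gripper's body (75 mm by 177 mm) begins 78 mm behind the grasp point.
Start: joints at [0.993, 0.207, 1.542, -0, 1.393, -0.15], TCP at [238.56, 523.179, 213.447] pointing down, gripper open.
Joint ranges: [-2.73, 2.73], [-0.86, 2.22], [0.23, 2.46], [-1.11, 4.25], [0.08, 2.63], [-2.82, 2.82]. Speed limits (rad/s): [2.79, 2.79, 3.14, 3.14, 3.14, 3.14].

## Interface

Orientations are given as [roll, pitch, yaw] about the fixed x, y, z axes, in that order (R = Rz(yaw) Ry(pitch) Rx(roll)).
In Python, from workcell import bot, vision gives the robot as it stands. The module is installed in compiled form; this text tells all that it offers.
- The arm moves only by the tool move_arm, never from a script. Its argument "rows" is a list of rows, each a list of 3 entries, a list of its own where there are three numbers: the closure in counts, from 0 (fully open) to 255 (shut), then the shift along the world's x, y, z in mm, then the turn, a rotation vector about the world's x, y, z in rad. In form: [[hand, [x, y, z], [rx, ry, rz]], ...]. A call has 1 to 8 rows; each row shifts and turns the commanded pose from where the row before left it; what a row does not reach is not made up. A row lasts 1/8 s, in which the tool goes at most 62.5 mm and 10.7 degrees, less where a joint would pass 70% of its speed; a pose out of reach is approached as far as the arm can. A call is refused whole if a number of a shift passes 62.5 or a number of a turn 0.188, either way. A call with a gripper value outside its range is refused whole. The fingers move at their own pace and stop on an object; "squeeze" is the grip in N (left out, the last holds). Time passes only in rows, so rows that do not move let the fingers close. It gives the time, the measured TCP pose, the force, the opening and the grip force at its end, in the units of the state.
- bot.sense(): the state, without advancing time (a new reading comes with each control period).
- vision.camera(name): name is "scene" or "top" or "wrist"; returns the picture (384x512x3 uint8, blue, green, red); there is no depth.
- vision.calibration(name): a dict with "fx", "fy", "cx", "cy" (pixels), "view" (4x4, takes a point from world to camera coordinates); the wrist camera has in their place "hand_eye" (4x4, takes a point from camera to tool coordinates, whose origin is the TCP and whose axes are the flange's). Camera axes: x right, y up, looking along -z (the intrinsics and any distortion apply to the point x, -y, -z); pixel columns grow to the right and rows downward; lengths in mm; the calibration is good to about 2 mm. A picture is of the moment at which its call begins: read the wrist's pose just before it. calibration takes no time and is no camera call.
- bot.job_done(): hands the job in; it is judged then, once.
The state is a dict: "time_s": time; "q": joint angles; "qd": joint speeds; "joint_efforts": joint torques, N m; "tcp_pos": TCP position; "ee_rot": TCP orientation; "wrist_force": force on the tool from outside, world axes, zero at the start; "torque": the same for the moment, N m; "gripper_width": opening from 0.0 (shut) to 1.0 (fully open); "grip_force": force on a finger pad.
Only numpy, scipy, OpenCV 4.12 (cv2) and the standard library are available. Lean on these libraries where they do the work, as an engineer would, in place of code of your own. Each camera call takes 0.05 s, during which the arm holds its last target. There are 200 camera calls.

## Task

Set up the camera stand for the bottle in its little vise: first crank the vise handle clockwise until the moving jaw presses the bottle firmly against the fixed jaw. Then, with the cam lever still open, lift the camera sleeve by the lever's black grip until the sleeve's pointer is level with the line on the rider of the rule, and hold it at that height (it would drop) while you swing the lever fully shut. Finish still holding the lever's grip, with the pointer at the mark, and leave the rider and the things around the stand alone.

Things in the scene. Friction and masses are not known exactly. Their poses are not given: they have to be found in the camera images.
- stand: Fixed stand on a dark plate 180 x 200 mm, top 22 mm up. Origin: plate centre at table height; x away from the robot (yaw up to 0.25 rad), y left, z up. At left (y +40) a grey vise; at right rear (x +50, y -60) an upright post with the camera sleeve (30 mm square, 115 long, top 203 up when down; its cross arm holds a camera over the bottle); between them a rule 20 wide, 177 high (x +47, y -22).
- bottle: Small round lacquer bottle, body 27 mm in diameter and 41 mm high, black cap, 74 mm high in all, about 35 g; stands loose between the vise jaws on the vise bed, 36 mm above the table. Origin: centre of its underside.
- vise_jaw: Moving jaw, 60 mm wide, 37 mm high over the bed. Origin: on its clamping face at bed height. Slides along the stand's +x towards the fixed jaw, whose face is at stand x +34 mm; the bottle is clamped at about stand x +7 mm (gap 27 mm), which is 9.5 to 12.5 mm from the start; pressing firmly takes it about 1 mm further. Driven by the crank, 10 mm a turn.
- vise_crank (a joint): Vise crank angle, rad; 0 = grip straight above the screw; grows clockwise as seen from the robot (pi/2: grip to the right, stand -y), which closes the vise, 10 mm of jaw a turn. Starts between -0.9 and 0.9; the jaw touches at about 6.9 and clamps firmly (over 30 N) at 7.6 to 8. Takes about 3 N at the grip, 5 to 6 N when clamping. Self-locking: stays where it is left.
- crank_grip (a point): Point to grip: middle of the crank's black grip, a level round bar 16 mm thick, 40 mm long, parallel to the stand's x, pointing to the robot, turning freely on its pin. Circles crank_hub, radius 28 mm, in a plane across the stand's x. Take it from above, fingers left and right of it; they need not turn as it circles. The crank arm is 21 mm behind this point. Axes roll with the crank.
- crank_hub (a point): Centre of crank_grip's circle: 56 mm above the table, at stand x -130, y +40 mm, bare table below. Axes as the stand's.
- cam_lever (a joint): Cam lever angle on its upright pin, rad; 0 = open, lever pointing to the stand's -y (right); grows clockwise seen from above until it points to the stand's -x (to the robot), stop at 1.50. Fully shut is over 1.3. Starts at 0 to 0.2. From about 0.5 the cam rubs on the post (up to about 8 N at the grip); shut, it clamps the sleeve to the post and stays shut.
- lever_grip: Black bar at the end of the cam lever, 46 mm long, 12 wide, 15 high. Origin: its centre, 60 mm from the lever's pin axis; y along the bar towards the pin, z up. Take it from above, fingers across the bar. About 161 mm above the table with the sleeve down; it rises with the sleeve (about 6 N to lift). The sleeve's top is 42 mm higher than it, over 40 mm to the side.
- cam_pin (a point): Point on the lever's upright pin axis, at the height of the black grip: centre of the grip's 60 mm arc. It moves up and down with the sleeve. Axes as the lever's.
- pointer (a point): Tip of the short black pointer on the left side of the sleeve; 100 mm above the table with the sleeve down. The sleeve slides vertically, up to 72 mm.
- mark (a point): Right end of the black line on the front of the rider, a small brass block (28 x 12 mm) clipped on the rule; 28 to 62 mm higher than the pointer at the start. Stays put unless pushed.
- bottle_wait_a: Small bottle waiting on the table left of the stand, 27 mm in diameter, 74 mm high. Origin: centre of its underside. To be left alone.
- bottle_wait_b: Another such bottle beside it. To be left alone.
- tape_roll: Roll of tape, 103 mm across, 25 mm high, lying front left of the stand. Origin: centre of its underside. To be left alone.

How it is judged:
By the outcome, as a careful person would: the job done as asked, in the order asked, and still so for the second after the job is handed in, while the arm keeps its last pose, push and grip.
It also fails if it takes over 67 s, if anything falls off the work surface, if the arm or the gripper's body presses on something with over 40 N, if the wrist force passes 120 N, or if a joint passes its speed limit or range.

## Working session

There is one attempt and no reset: what is moved stays moved. The work goes in short steps, Python scripts to look and compute and a tool call to move; the robot and the scene stay as the last step left them, time stands still between calls to the robot, and variables do not carry over. Pictures are saved under pics/ and viewed, at most 10 in all, crops included, and the job is handed in when it is done.

Besides the shell and the picture viewer there is one more tool, called as a command line: name --argument value ..., lists and objects as JSON in quotes. move_arm: Moves the arm, as the interface text tells. Its arguments: {"type":"object","properties":{"rows":{"type":"array"},"squeeze":{"type":"number"}},"required":["rows"]}

```bash
mkdir -p pics; python3 - <<'E'
from workcell import bot, vision
import cv2, numpy as np
s=bot.sense(); print({k:np.round(v,3) for k,v in s.items()})
ims=[]
for n in("scene","top"):
    im=vision.camera(n); cv2.imwrite(f"pics/{n}0.png",im); ims.append(im)
    c=vision.calibration(n); print(n,{k:np.round(v,3).tolist() for k,v in c.items()})
print(np.round(vision.calibration("wrist")["hand_eye"],3).tolist(), vision.calibration("wrist").keys())
E
```

```text
{'time_s': np.float64(0.0), 'q': array([ 0.993,  0.207,  1.543,  0.   ,  1.393, -0.151]), 'qd': array([-0.001, -0.   ,  0.001,  0.001,  0.001, -0.   ]), 'joint_efforts': array([-0.0000e+00, -3.7087e+01, -2.8142e+01,  7.0000e-02,  3.6000e-02,
       -0.0000e+00]), 'tcp_pos': array([238.103, 522.519, 212.3  ]), 'ee_rot': array([-3.139, -0.   ,  2.714]), 'wrist_force': array([ 0.142, -0.255, -0.018]), 'torque': array([-0.007, -0.014,  0.044]), 'grip_force': np.float64(0.0), 'gripper_width': np.float64(0.999)}
scene {'fx': 444.475, 'fy': 444.475, 'cx': 249.545, 'cy': 191.219, 'view': [[0.685, -0.728, -0.014, -187.07], [0.357, 0.32, 0.877, -370.141], [-0.634, -0.606, 0.479, -511.443], [0.0, 0.0, 0.0, 1.0]]}
top {'fx': 401.736, 'fy': 401.736, 'cx': 255.212, 'cy': 191.232, 'view': [[-0.016, -1.0, 0.017, 223.634], [0.985, -0.013, 0.17, -544.374], [-0.17, 0.02, 0.985, -879.687], [0.0, 0.0, 0.0, 1.0]]}
[[-0.0, 0.962, 0.273, 79.563], [1.0, 0.0, -0.0, -0.886], [-0.0, 0.273, -0.962, -171.415], [0.0, 0.0, 0.0, 1.0]] dict_keys(['fx', 'fy', 'cx', 'cy', 'hand_eye'])
```

View pics/scene0.png

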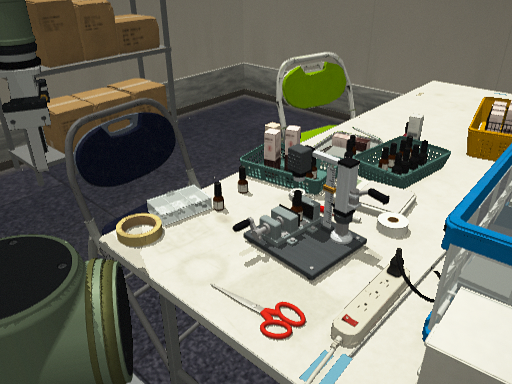

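View pics/top0.png

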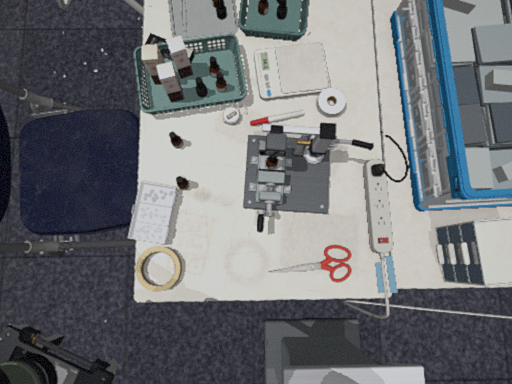

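The scene view shows the crank grip at about (243,224), the lever grip near (378,196) and the sleeve near (345,190). In the top view the plate spans about (245–330, 135–213), with the crank grip near (261,223) and the lever grip near (362,145). Next I'll enlarge both around the stand.

```bash
python3 - <<'E'
import cv2, numpy as np
a=cv2.imread("pics/scene0.png")[140:280,225:405]; b=cv2.imread("pics/top0.png")[110:240,230:390]
f=lambda i,w:cv2.resize(i,None,fx=w,fy=w,interpolation=cv2.INTER_CUBIC)
cv2.imwrite("pics/c0.png",f(a,4)); cv2.imwrite("pics/c1.png",f(b,4.5))
E
```

```text
(no output)
```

View pics/c0.png

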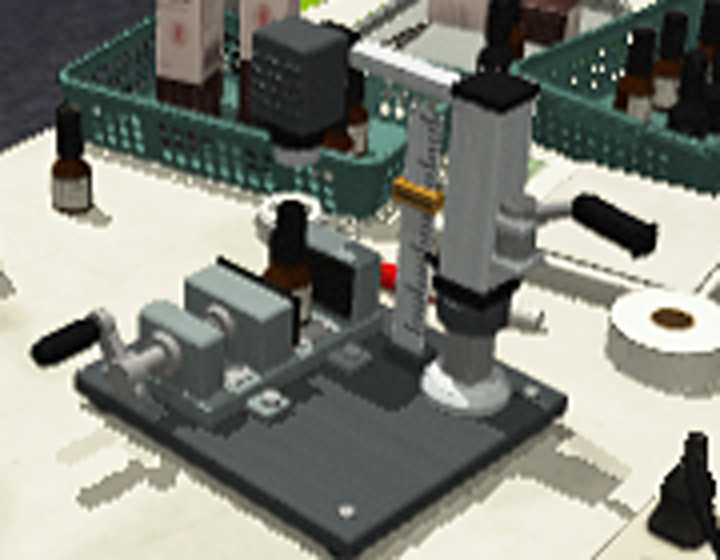

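View pics/c1.png

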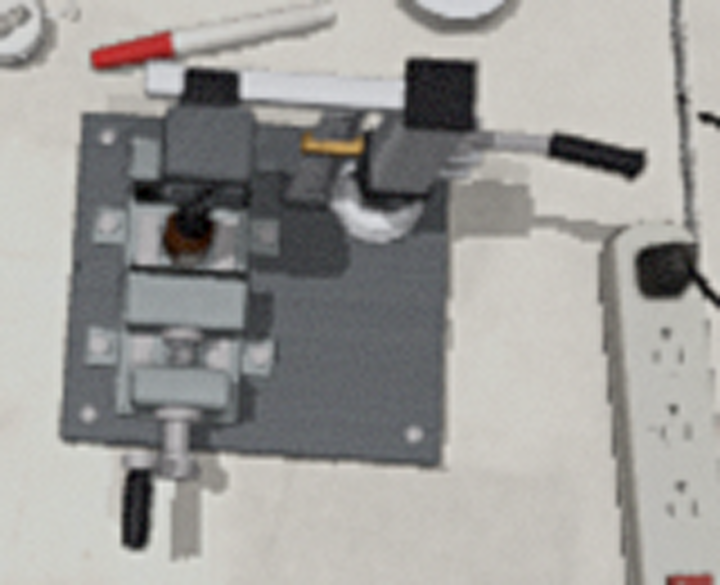

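Enlarged scene view: crank grip from about (40,355) to (97,325), lever grip (578,205)–(652,240), brass rider near (418,195), pointer near (433,258), plate corners left (78,380), front (345,552), right (567,400). Enlarged top view: plate corners (82,115), (62,438), (440,465), crank grip (133,545)–(140,472), lever grip (553,147)–(640,163). Next step is to turn these into world points.

```bash
cat > h.py <<'E'
import numpy as np, cv2
from workcell import bot, vision
from scipy.spatial.transform import Rotation as R
def pose():
    s=bot.sense(); T=np.eye(4); T[:3,:3]=R.from_euler('xyz',s['ee_rot']).as_matrix(); T[:3,3]=s['tcp_pos']; return T
def cal(name,T=None):
    c=vision.calibration(name)
    M=np.linalg.inv(c['view']) if 'view' in c else T@np.array(c['hand_eye'])
    return c,M
def ray(cm,px):
    c,M=cm; d=np.array([(px[0]-c['cx'])/c['fx'],-(px[1]-c['cy'])/c['fy'],-1.])
    d=M[:3,:3]@d; return M[:3,3],d/np.linalg.norm(d)
def plane(cm,px,z):
    o,d=ray(cm,px); return o+d*(z-o[2])/d[2]
def tri(r1,r2):
    (o1,d1),(o2,d2)=r1,r2
    A=np.stack([d1,-d2],1); t=np.linalg.lstsq(A,o2-o1,rcond=None)[0]
    p,q=o1+t[0]*d1,o2+t[1]*d2; return (p+q)/2,np.linalg.norm(p-q)
def proj(cm,p):
    c,M=cm; q=np.linalg.inv(M)@np.append(p,1); return np.array([c['cx']+c['fx']*q[0]/-q[2], c['cy']-c['fy']*q[1]/-q[2]])
S=lambda u,v:((u+.5)/4-.5+225,(v+.5)/4-.5+140)
P=lambda u,v:((u+.5)/4.5-.5+230,(v+.5)/4.5-.5+110)
E
python3 - <<'E'
from h import *
s,t=cal("scene"),cal("top")
np.set_printoptions(precision=1,suppress=True)
tl,bl,br=[plane(t,P(*p),22) for p in((82,115),(62,438),(440,465))]
print("top corners",tl,bl,br, np.linalg.norm(tl-bl),np.linalg.norm(bl-br))
sl,sf,sr=[plane(s,S(*p),22) for p in((78,380),(345,552),(567,400))]
print("scene corners (bl,br,tr)",sl,sf,sr,np.linalg.norm(sl-sf),np.linalg.norm(sr-sf))
for a,b in((tl,bl),(sr,sf)): print("yaw x",np.arctan2(*(a-b)[1::-1]))
for a,b in((bl,br),(sl,sf)): v=a-b; print("yaw y",np.arctan2(-v[0],v[1]))
print("centres",(tl+br)/2,(sl+sr)/2)
for n,a,b in(("crank tip",(40,355),(133,545)),("crank mid",(68,340),(137,508)),("crank base",(97,325),(140,472)),
 ("lever in",(580,206),(553,147)),("lever mid",(615,222),(597,155)),("lever end",(650,239),(640,163))):
    print(n,*tri(ray(s,S(*a)),ray(t,P(*b))))
E
```

```text
top corners [689.1 230.7  22. ] [514.6 243.4  22. ] [497.6  46.8  22. ] 175.0422572259645 197.331470363842
scene corners (bl,br,tr) [506.7 235.8  22. ] [487.8  43.3  22. ] [667.2  30.4  22. ] 193.47141140520228 179.8320272278821
yaw x -0.07256216255317005
yaw x -0.07180870511516253
yaw y -0.08581396413680052
yaw y -0.09802818544263567
centres [593.4 138.8  22. ] [587.  133.1  22. ]
crank tip [454.1 209.4  75.8] 1.1493493566824111
crank mid [472.  207.1  77.1] 1.1296514791910408
crank base [490.  204.9  78.4] 0.33752341403045166
lever in [626.7  16.6 161. ] 1.4581460454452282
lever mid [622.8  -3.6 161.3] 0.8626516678207597
lever end [618.9 -23.2 161.3] 0.5136648752388383
```

move_arm --rows '[[0,[28,-39,0],[0,0,0.043]],[0,[29,-40,0],[0,0,0.044]],[0,[29,-40,0],[0,0,0.044]],[0,[29,-40,0],[0,0,0.044]],[0,[29,-40,0],[0,0,0.044]],[0,[29,-40,0],[0,0,0.044]],[0,[29,-40,0],[0,0,0.044]],[0,[28,-38,0],[0,0,0.043]]]'

```text
time_s: 1.1
tcp_pos: [469.0, 204.6, 213.0]
ee_rot: [-3.141, -0.001, 3.065]
wrist_force: [0.8, 0.3, 0.7]
gripper_width: 0.999
grip_force: 0.0
```

```bash
python3 - <<'E'
from h import *
np.set_printoptions(precision=3,suppress=True)
s=bot.sense(); T=pose(); im=vision.camera("wrist"); cv2.imwrite("pics/w0.png",im); np.save("w0.npy",T)
print(s['tcp_pos'],s['ee_rot'],s['q'],s['time_s'])
cm=cal("wrist",T); print({k:v for k,v in cm[0].items() if k[0] in'fc'})
for n,p in(("crank",(472,207,77)),("lever",(623,-4,161))): print(n,proj(cm,p))
cv2.imwrite("pics/w0v.png",cv2.resize(im,(768,576),interpolation=cv2.INTER_CUBIC))
E
```

```text
[468.987 204.643 213.018] [-3.141 -0.001  3.065] [ 0.242  0.072  1.695  0.     1.375 -1.252] 1.1
{'fx': 282.23913057210245, 'fy': 282.23913057210245, 'cx': 258.47468554689084, 'cy': 192.79160892151057}
crank [261.465 189.006]
lever [ 63.55 371.41]
```

View pics/w0v.png

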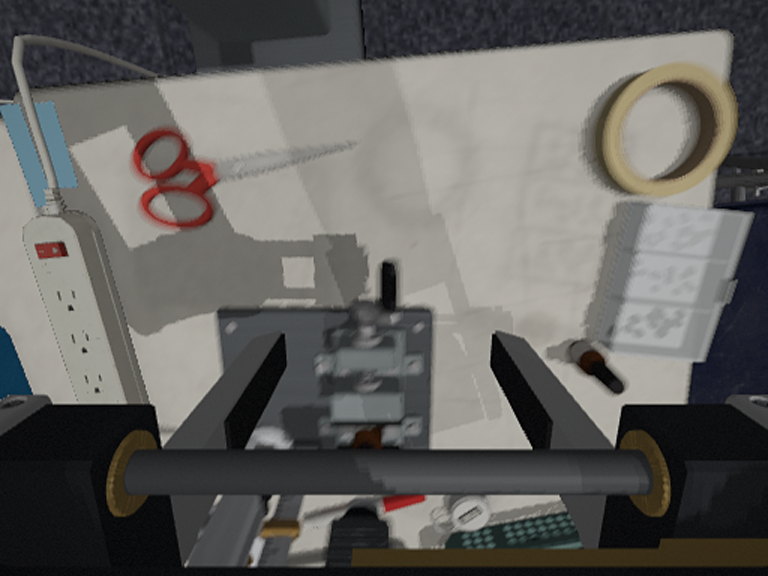

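The wrist view shows the crank grip at (388,262)–(389,307), in the enlarged picture at 1.5×, close to its predicted position. The plate's near corners are at (220,310) and (432,307).

```bash
python3 - <<'E'
from h import *
np.set_printoptions(precision=3,suppress=True)
T=np.load("w0.npy"); cm=cal("wrist",T)
W=lambda u,v:((u+.5)/1.5-.5,(v+.5)/1.5-.5)
for p in((389,260),(388.5,285),(389,310)): print(plane(cm,W(*p),77))
l,r=plane(cm,W(432,307.5),22),plane(cm,W(219,310),22); print(l,r,np.linalg.norm(l-r))
# two-view of crank mid with top and scene
for n,c,q in(("scene",cal("scene"),S(68,340)),("top",cal("top"),P(137,508))): print(n,*tri(ray(cm,W(388.5,285)),ray(c,q)))
# grip mask in the wrist picture
im=cv2.imread("pics/w0.png"); m=(im[165:212,245:275].max(2)<60).astype(np.uint8)
n,_,st,ce=cv2.connectedComponentsWithStats(m); print(st,ce+[245,165])
E
```

```text
[453.645 205.802  77.   ]
[472.737 203.966  77.   ]
[492.533 202.831  77.   ]
[511.585 240.345  22.   ] [499.196  48.618  22.   ] 192.12621192636152
scene [470.943 204.869  79.006] 2.960228638626935
top [472.447 205.377  77.692] 2.8012820199356834
[[   0    0   30   47 1038]
 [   5   10   25   34  372]] [[259.842 186.003]
 [258.546 193.573]]
```

move_arm --rows '[[0,[0,0,-36],[0,0,0]],[0,[-1,0,-37],[0,0,0]],[0,[0,0,-37],[0,0,0]],[0,[0,0,-36],[0,0,0]],[130,[0,0,0],[0,0,0]],[255,[0,0,0],[0,0,0]],[255,[0,0,0],[0,0,0]],[255,[0,0,0],[0,0,0]]]' --squeeze 20

```text
time_s: 2.15
tcp_pos: [468.7, 206.5, 69.0]
ee_rot: [3.141, 0.003, 3.064]
wrist_force: [0.0, -0.5, -0.3]
gripper_width: 0.609
grip_force: 0.0
```

move_arm --rows '[[255,[0,0,-2],[0,0,0]],[255,[0,0,0],[0,0,0]],[255,[0,0,0],[0,0,0]],[255,[0,0,0],[0,0,0]],[255,[0,0,0],[0,0,0]],[255,[0,0,0],[0,0,0]]]'

```text
time_s: 2.9
tcp_pos: [467.5, 206.7, 65.5]
ee_rot: [3.141, -0.0, 3.064]
wrist_force: [0.2, 1.7, -0.2]
gripper_width: 0.162
grip_force: 20.0
```

move_arm --rows '[[255,[-0.7,-8.8,5.9],[0,0,0]],[255,[-0.9,-10.9,2.2],[0,0,0]],[255,[-0.9,-10.9,-2.2],[0,0,0]],[255,[-0.7,-9.2,-6.3],[0,0,0]]]'

```text
time_s: 3.4
tcp_pos: [464.6, 168.6, 64.0]
ee_rot: [3.134, 0.001, 3.061]
wrist_force: [4.4, 17.8, -13.7]
gripper_width: 0.164
grip_force: 20.0
```

move_arm --rows '[[255,[0,2,-2],[0,0,0]],[255,[0,0,0],[0,0,0]]]'

```text
time_s: 3.65
tcp_pos: [464.4, 168.4, 62.9]
ee_rot: [3.141, 0.0, 3.063]
wrist_force: [2.3, 3.9, -5.7]
gripper_width: 0.165
grip_force: 20.0
```

move_arm --rows '[[255,[-0.4,-5.1,-9.7],[0,0,0]],[255,[-0.2,-1.9,-10.9],[0,0,0]],[255,[0.2,2.5,-10.9],[0,0,0]],[255,[0.5,6.6,-8.9],[0,0,0]],[255,[0,0,0],[0,0,0]]]'

```text
time_s: 4.28
tcp_pos: [464.8, 171.7, 22.3]
ee_rot: [3.14, 0.0, 3.064]
wrist_force: [-1.4, 5.4, 3.3]
gripper_width: 0.163
grip_force: 20.0
```

move_arm --rows '[[255,[0.7,8.4,-4.0],[0,0,0]],[255,[0.9,11.0,-1.6],[0,0,0]],[255,[0.9,10.8,2.9],[0,0,0]],[255,[0.7,8.8,6.8],[0,0,0]],[255,[0.4,5.4,9.7],[0,0,0]],[255,[0.1,1.3,11.1],[0,0,0]],[255,[-0.2,-3.2,10.6],[0,0,0]],[255,[0,0,0],[0,0,0]]]'

```text
time_s: 5.28
tcp_pos: [467.9, 212.6, 59.7]
ee_rot: [3.142, 0.0, 3.063]
wrist_force: [-2.4, 1.2, 4.1]
gripper_width: 0.159
grip_force: 20.0
```

move_arm --rows '[[255,[-0.5,-5.9,6.0],[0,0,0]],[255,[-0.8,-9.9,5.2],[0,0,0]],[255,[-0.9,-11.1,0.9],[0,0,0]],[255,[-0.8,-10.5,-3.5],[0,0,0]],[255,[-0.4,-4.6,-3.2],[0,0,0]],[255,[-0.3,-3.8,-4.1],[0,0,0]],[255,[0,0,0],[0,0,0]]]'

```text
time_s: 6.15
tcp_pos: [464.1, 166.0, 59.1]
ee_rot: [-3.14, -0.0, 3.064]
wrist_force: [0.3, -3.1, 2.2]
gripper_width: 0.16
grip_force: 20.0
```

move_arm --rows '[[255,[-0.2,-2.2,-2.8],[0,0,0]],[255,[-0.1,-1.9,-5.3],[0,0,0]],[255,[0,-0.9,-5.5],[0,0,0]],[255,[0,0,0],[0,0,0]]]'

```text
time_s: 6.65
tcp_pos: [463.8, 161.7, 45.3]
ee_rot: [-3.141, -0.0, 3.064]
wrist_force: [0.0, -4.0, 0.9]
gripper_width: 0.164
grip_force: 20.0
```

move_arm --rows '[[255,[0,0.3,-6.8],[0,0,0]]]'

```text
time_s: 6.78
tcp_pos: [463.9, 162.0, 39.3]
ee_rot: [-3.14, -0.0, 3.064]
wrist_force: [-3.5, -3.9, 7.4]
gripper_width: 0.165
grip_force: 20.0
```

move_arm --rows '[[255,[0,0,0],[0,0,0]]]'

```text
time_s: 6.9
tcp_pos: [463.9, 162.2, 38.7]
ee_rot: [-3.141, -0.0, 3.064]
wrist_force: [-0.7, -2.6, 1.4]
gripper_width: 0.164
grip_force: 20.0
```

move_arm --rows '[[255,[0,0.2,-1.5],[0,0,0]],[255,[0,0,0],[0,0,0]],[120,[0,0,0],[0,0,0]],[120,[0,0,0],[0,0,0]],[120,[0,0,0],[0,0,0]],[120,[0,0,15],[0,0,0]],[100,[0,0,50],[0,0,0]],[100,[0,0,60],[0,0,0]]]'

```text
time_s: 7.9
tcp_pos: [463.0, 162.7, 163.8]
ee_rot: [-3.141, -0.002, 3.064]
wrist_force: [1.2, 0.5, 0.3]
gripper_width: 0.606
grip_force: 0.0
```

move_arm --rows '[[0,[8,-10,15],[0,-0.17,0]],[0,[16,-10,10],[0,-0.175,0]],[0,[16,-11,0],[0,-0.175,0]],[0,[16,-11,0],[0,-0.175,0]],[0,[16,-11,0],[0,-0.175,0]],[0,[0,0,0],[0,0,0]]]'

```text
time_s: 8.65
tcp_pos: [532.3, 108.8, 183.7]
ee_rot: [3.053, 0.858, 3.023]
wrist_force: [0.5, -0.4, -0.5]
gripper_width: 0.999
grip_force: 0.0
```

```bash
python3 - <<'E'
from h import *
np.set_printoptions(precision=3,suppress=True)
s=bot.sense(); T=pose(); im=vision.camera("wrist"); sc=vision.camera("scene"); cv2.imwrite("pics/w1.png",im); cv2.imwrite("pics/s1.png",sc); np.save("w1.npy",T)
print(s['tcp_pos'],s['ee_rot'],s['time_s'])
cm=cal("wrist",T); 
for n,p in(("mark",(632,105,145)),("pointer",(632,100,100)),("bottle",(620,175,90)),("lever",(623,-4,161))): print(n,proj(cm,p))
a=cv2.flip(im,-1); cv2.imwrite("pics/w1v.png",cv2.resize(a,(768,576),interpolation=cv2.INTER_CUBIC))
E
```

```text
[532.28  108.77  183.654] [3.053 0.858 3.023] 8.65
mark [258.467 227.872]
pointer [251.624 189.29 ]
bottle [319.668 170.986]
lever [149.915 248.301]
```

View pics/w1v.png

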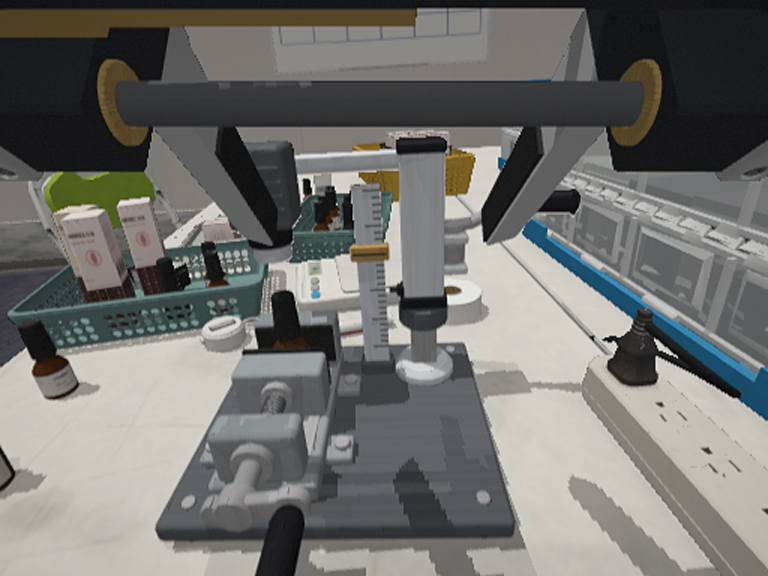

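The rotated wrist view (1.5×) shows the clamped bottle, the rider at about (369,252) with its black line, and the pointer near (393,291) on the sleeve's left. I'll zoom in on these.

```bash
python3 - <<'E'
import cv2, numpy as np
a=cv2.flip(cv2.imread("pics/w1.png"),-1)[155:205,225:285]; b=cv2.imread("pics/s1.png")[172:222,315:375]
cv2.imwrite("pics/z1.png",np.vstack([cv2.resize(i,None,fx=6,fy=6,interpolation=cv2.INTER_NEAREST) for i in(a,b)]))
E
```

```text
(no output)
```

View pics/z1.png

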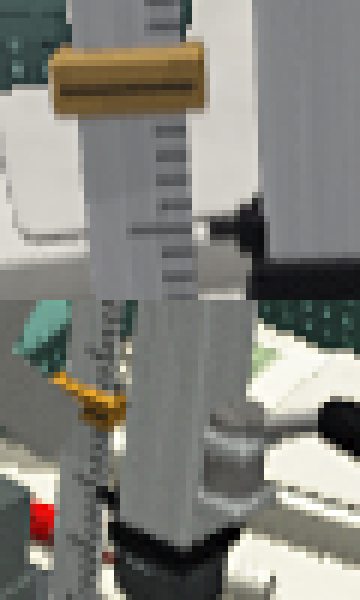

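In the zoom's upper half (wrist, rotated) the black line's right end is at about (197,85) and the pointer tip at about (208,228). In the lower half (scene) the rider's right front is near (119,408) and the pointer near (104,494).

```bash
python3 - <<'E'
from h import *
np.set_printoptions(precision=1,suppress=True)
cm=cal("wrist",np.load("w1.npy")); s=cal("scene")
Wz=lambda u,v:(511-((u+.5)/6-.5+225),383-((v+.5)/6-.5+155))
Sz=lambda u,v:((u+.5)/6-.5+315,(v+.5-300)/6-.5+172)
p=plane(cm,Wz(208,228),100); print("pointer@100",p, "scene@100",plane(s,Sz(104,494),100))
print("tri pointer",*tri(ray(cm,Wz(208,228)),ray(s,Sz(104,494))))
print("tri mark",*tri(ray(cm,Wz(197,85)),ray(s,Sz(119,408))))
o,d=ray(cm,Wz(197,85))
for x in(620,625,630,635,640): print(x,o+d*(x-o[0])/d[0])
yaw=-.08; Rz=np.array([[np.cos(yaw),-np.sin(yaw)],[np.sin(yaw),np.cos(yaw)]])
print("pointer in stand",Rz.T@(p[:2]-[593,138]))
# rider corners and scale, near corners of base rule
for n,q in(("rider L",(52,85)),("rider R",(205,78)),("rule foot",None)):
    if q: o2,d2=ray(cm,Wz(*q)); print(n,o2+d2*(630-o2[0])/d2[0])
W=lambda u,v:(511-((u+.5)/1.5-.5),383-((v+.5)/1.5-.5))
l,r=plane(cm,W(158,528),22),plane(cm,W(514,525),22); print("near plate corners",l,r,np.linalg.norm(l-r))
f=plane(cm,W(376,360),22); print("rule foot front",f,Rz.T@(f[:2]-[593,138]))
E
```

```text
pointer@100 [634.9  99.9 100. ] scene@100 [628.5  98.2 100. ]
tri pointer [631.   99.7 100.2] 3.173916042595501
tri mark [637.6 100.7 128.3] 1.6677203371361766
620 [620.  101.3 134. ]
625 [625.  101.  132.2]
630 [630.  100.8 130.3]
635 [635.  100.5 128.4]
640 [640.  100.3 126.5]
pointer in stand [ 44.8 -34.6]
rider L [630.  126.2 132.3]
rider R [630.   99.3 131.5]
near plate corners [513.6 241.3  22. ] [497.2  47.4  22. ] 194.5135713743893
rule foot front [657.7 113.4  22. ] [ 66.5 -19.3]
```

move_arm --rows '[[0,[10,0,-9],[0,-0.12,0]],[0,[10,0,-9],[0,-0.12,0]],[0,[10,0,-9],[0,-0.12,0]],[0,[0,0,0],[0,0,0]]]'

```text
time_s: 9.25
tcp_pos: [545.6, 91.5, 227.6]
ee_rot: [3.035, 1.033, 2.985]
wrist_force: [-0.2, 0.7, 0.2]
gripper_width: 0.997
grip_force: 0.0
```

```bash
python3 - <<'E'
from h import *
np.set_printoptions(precision=3,suppress=True)
s=bot.sense(); T=pose(); im=vision.camera("wrist"); cv2.imwrite("pics/w2.png",im); np.save("w2.npy",T)
print(s['tcp_pos'],s['ee_rot'],s['q'],s['time_s'])
cm=cal("wrist",T); print(cm[1][:3,3],-cm[1][:3,2])
q=511-proj(cm,(634,100,115))[0],383-proj(cm,(634,100,115))[1]; print(q)
u,v=int(q[0]),int(q[1])
a=cv2.flip(im,-1)[v-40:v+40,u-50:u+50]; print(u,v)
cv2.imwrite("pics/z2.png",cv2.resize(a,None,fx=7,fy=7,interpolation=cv2.INTER_NEAREST))
E
```

```text
[545.579  91.489 227.56 ] [3.035 1.033 2.985] [ 0.057 -0.291  2.359 -1.106  0.086 -0.357] 9.25
[357.602 101.981 246.748] [ 0.966 -0.049 -0.255]
(np.float64(244.14966995094198), np.float64(244.11875598507388))
244 244
```

View pics/z2.png

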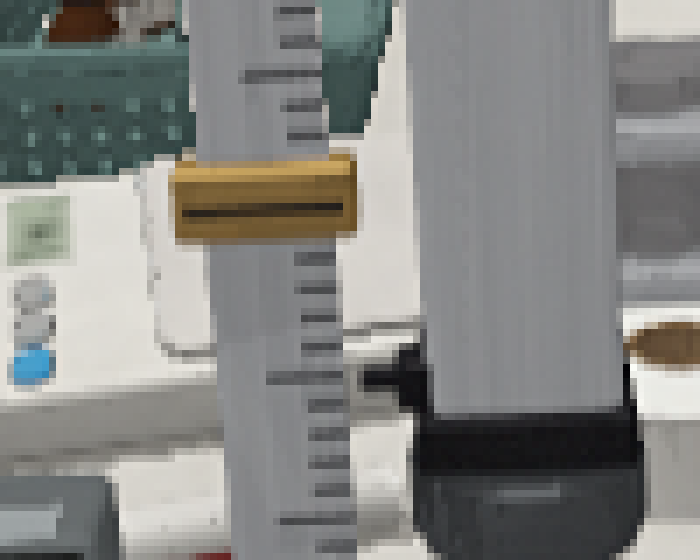

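The rotated wrist crop (7×) shows the line's right end at (340,206), the pointer tip at (360,380) and the rule's 5 mm ticks (long ones at 73, 380 and 521). The arm reached a joint limit there, so I'm backing off and will take a steeper view to settle the depth.

```bash
python3 - <<'E'
from h import *
T=pose(); g=R.from_euler('xyz',[np.pi,0,3.06]).as_matrix()
print(np.round(R.from_matrix(g@T[:3,:3].T).as_rotvec(),3))
E
```

```text
[0.028 1.035 0.011]
```

move_arm --rows '[[0,[-4,1,6],[0.004,0.172,0.002]],[0,[-4,1,6],[0.005,0.173,0.002]],[0,[-4,1,5],[0.005,0.173,0.002]],[0,[-4,2,5],[0.005,0.173,0.002]],[0,[-4,2,5],[0.005,0.172,0.002]],[0,[-5,1,5],[0.004,0.172,0.001]],[0,[0,0,0],[0,0,0]]]'

```text
time_s: 10.18
tcp_pos: [535.5, 67.7, 256.5]
ee_rot: [-3.07, 0.273, 3.043]
wrist_force: [-0.2, 0.6, -0.8]
gripper_width: 0.999
grip_force: 0.0
```

```bash
python3 - <<'E'
from h import *
np.set_printoptions(precision=3,suppress=True)
s=bot.sense(); T=pose(); im=vision.camera("wrist"); cv2.imwrite("pics/w3.png",im); np.save("w3.npy",T)
print(s['tcp_pos'],s['ee_rot'],s['time_s'])
cm=cal("wrist",T); p=proj(cm,(634,100,115)); u,v=511-int(p[0]),383-int(p[1]); print(u,v)
u,v=max(u,50),max(v,40)
a=cv2.flip(im,-1)[v-40:v+40,u-50:u+50]; print("origin",u-50,v-40)
cv2.imwrite("pics/z3.png",cv2.resize(a,None,fx=7,fy=7,interpolation=cv2.INTER_NEAREST))
E
```

```text
[535.545  67.723 256.484] [-3.07   0.273  3.043] 10.175
210 160
origin 160 120
```

View pics/z3.png

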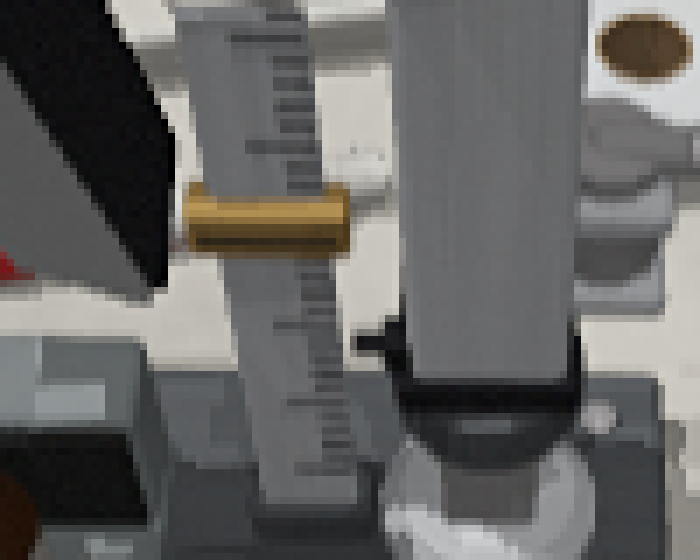

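In this steeper view (7×) the line's right end is at about (336,238) and the pointer tip at (357,343).

```bash
python3 - <<'E'
from h import *
np.set_printoptions(precision=2,suppress=True)
c1,c2,c3=[cal("wrist",np.load(f"w{i}.npy")) for i in(1,2,3)]
Z=lambda o,k:(lambda u,v:(511-((u+.5)/k-.5+o[0]),383-((v+.5)/k-.5+o[1])))
z1,z2,z3=Z((225,155),6),Z((194,204),7),Z((160,120),7)
for n,a,b,c in(("mark",(197,85),(341,206),(337,238)),("pointer",(208,228),(360,380),(357,343)),
   ("long tick R end",None,(343,380),(340,325)),("tick+75/2",None,(322,73),(317,147))):
    rs=[ray(c2,z2(*b)),ray(c3,z3(*c))]
    print(n,"w2w3",*tri(*rs))
    if a:
        rs.append(ray(c1,z1(*a))); print("   w1w3",*tri(rs[2],rs[1]))
        A=sum(np.eye(3)-np.outer(d,d) for o,d in rs); B=sum((np.eye(3)-np.outer(d,d))@o for o,d in rs); print("   all",np.linalg.solve(A,B))
T=pose(); g=R.from_euler('xyz',[np.pi,0,1.38]).as_matrix()
print(np.round(R.from_matrix(g@T[:3,:3].T).as_rotvec(),3),bot.sense()['q'])
E
```

```text
mark w2w3 [634.3  101.16 127.34] 0.06086319792500575
   w1w3 [633.07 100.85 128.81] 0.44725466202973463
   all [633.5  100.96 128.2 ]
pointer w2w3 [631.8   99.75  99.57] 0.769458773101167
   w1w3 [630.22  99.74 101.82] 0.8697274360849958
   all [630.8   99.86 100.88]
long tick R end w2w3 [638.61 102.59  96.18] 0.29733494619434037
tick+75/2 w2w3 [637.26 102.81 147.64] 0.3359922732902759
[ 0.29  0.12 -1.64] [ 0.03 -0.07  1.78 -0.12  1.18 -1.4 ]
```

move_arm --rows '[[0,[8,-8,4],[0.029,0.012,-0.164]],[0,[9,-9,4],[0.029,0.012,-0.164]],[0,[9,-9,0],[0.029,0.012,-0.164]],[0,[9,-9,0],[0.029,0.012,-0.164]],[0,[9,-9,0],[0.029,0.012,-0.164]],[0,[9,-9,0],[0.029,0.012,-0.164]],[0,[9,-9,0],[0.029,0.012,-0.164]],[0,[9,-9,0],[0.029,0.012,-0.164]]]'

```text
time_s: 11.22
tcp_pos: [601.5, -3.0, 261.0]
ee_rot: [3.12, 0.054, 1.704]
wrist_force: [-0.3, 0.7, -0.4]
gripper_width: 1.0
grip_force: 0.0
```

```bash
python3 - <<'E'
from h import *
T=pose(); g=R.from_euler('xyz',[np.pi,0,1.38]).as_matrix(); s=bot.sense()
print(np.round(R.from_matrix(g@T[:3,:3].T).as_rotvec(),3),s['q'].round(2),s['tcp_pos'])
E
```

```text
[ 0.055  0.02  -0.324] [-0.12  0.21  1.44 -0.05  1.46 -0.25] [601.49730789  -3.0243486  261.01926599]
```

move_arm --rows '[[0,[10,0,0],[0.027,0.01,-0.162]],[0,[11,-1,0],[0.028,0.01,-0.162]],[0,[0,0,0],[0,0,0]]]'

```text
time_s: 11.6
tcp_pos: [622.9, -4.5, 260.9]
ee_rot: [-3.141, 0.001, 1.386]
wrist_force: [-0.6, -0.2, -0.1]
gripper_width: 0.999
grip_force: 0.0
```

```bash
python3 - <<'E'
from h import *
np.set_printoptions(precision=2,suppress=True)
T=pose(); s=bot.sense(); im=vision.camera("wrist"); cv2.imwrite("pics/w4.png",im); np.save("w4.npy",T)
print(s['tcp_pos'],s['ee_rot'],s['q'])
cm=cal("wrist",T); p=proj(cm,(623,-4,165)); print("pred",p)
m=(im.max(2)<55).astype(np.uint8); n,lab,st,ce=cv2.connectedComponentsWithStats(m)
for i in range(1,n):
    if 150<st[i,4]<8000 and np.hypot(*(ce[i]-p))<90:
        (c,sz,an)=cv2.minAreaRect(np.argwhere(lab==i)[:,::-1].astype(np.float32)); box=cv2.boxPoints((c,sz,an))
        print(st[i],ce[i],sz,an,plane(cm,c,165)); print(np.array([plane(cm,b,165)[:2] for b in box]))
E
```

```text
[622.86  -4.53 260.91] [-3.14  0.    1.39] [-0.15  0.28  1.36 -0.    1.51  0.04]
pred [258.8  195.02]
[ 233  173   82   86 1203] [259.22 217.12] (78.4472885131836, 75.35107421875) 44.396907806396484 [620.84 -33.54 165.  ]
[[566.72 -22.8 ]
 [629.4   21.82]
 [675.02 -44.3 ]
 [611.25 -95.53]]
```

```bash
python3 - <<'E'
import cv2, numpy as np
im=cv2.imread("pics/w4.png").max(2)
for v in range(155,265,5): print(v,''.join('#' if x<45 else '+' if x<75 else '.' for x in im[v,215:330:2]))
E
```

```text
155 ..........................................................
160 ..........................................................
165 ..........................................................
170 ..........................................................
175 ....................######................................
180 ....................######................................
185 ....................######................................
190 ....................#####+................................
195 ...................######.................................
200 ...................######.................................
205 ...................######.+...............................
210 ..............+##########..+..............................
215 ............######++#####..........................##.....
220 .......#.....#########+.........+................#........
225 ..............##+++##..........................+##.......#
230 .............###++#..........................+##.........#
235 ...........##..............................+##..........##
240 .........###.............................##.............##
245 .........###.........................+###...............+#
250 ...........##....................####.....................
255 ..............#################...........................
260 ..........................................................
```

move_arm --rows '[[0,[1,-1,-35],[0,0,-0.04]],[0,[0,0,-38],[0,0,0]],[0,[0,0,-38],[0,0,0]],[100,[0,0,0],[0,0,0]],[200,[0,0,0],[0,0,0]],[255,[0,0,0],[0,0,0]],[255,[0,0,0],[0,0,0]],[255,[0,0,0],[0,0,0]]]' --squeeze 35

```text
time_s: 12.65
tcp_pos: [625.4, -5.5, 152.2]
ee_rot: [3.139, 0.0, 1.343]
wrist_force: [-0.2, -0.3, -0.1]
gripper_width: 0.505
grip_force: 0.0
```

move_arm --rows '[[255,[0,0,0],[0,0,0]],[255,[0,0,0],[0,0,0]],[255,[0,0,0],[0,0,0]],[255,[0,0,0],[0,0,0]]]'

```text
time_s: 13.15
tcp_pos: [624.7, -5.5, 151.1]
ee_rot: [3.141, 0.001, 1.343]
wrist_force: [-0.2, 0.6, -0.5]
gripper_width: 0.121
grip_force: 35.0
```

move_arm --rows '[[255,[0,0,5],[0,0,0]],[255,[0,0,8],[0,0,0]],[255,[0,0,8],[0,0,0]],[255,[0,0,5],[0,0,0]],[255,[0,0,2.3],[0,0,0]],[255,[0,0,0],[0,0,0]],[255,[0,0,0],[0,0,0]]]'

```text
time_s: 14.02
tcp_pos: [624.8, -5.4, 179.6]
ee_rot: [3.141, 0.001, 1.343]
wrist_force: [0.3, -0.1, -3.5]
gripper_width: 0.126
grip_force: 35.0
```

```bash
python3 - <<'E'
from h import *
im=vision.camera("scene"); cv2.imwrite("pics/s2.png",im)
b=cv2.imread("pics/s1.png")
c=[cv2.resize(i[176:216,318:350],None,fx=12,fy=12,interpolation=cv2.INTER_NEAREST) for i in(b,im)]
cv2.imwrite("pics/z4.png",np.hstack(c))
s=cal("scene")
for n,p in(("mark",(633.5,101,128.2)),("ptr0",(630.8,99.9,100)),("ptr+28.5",(630.8,99.9,128.5)),("ptr z=mark",(630.8,99.9,128.2))):
    print(n,(proj(s,p)-[318,176]+.5)*12-.5)
E
```

```text
mark [187.52678517 181.76069821]
ptr0 [171.60612139 332.2248302 ]
ptr+28.5 [184.13652865 187.91505033]
ptr z=mark [184.00267137 189.45665346]
```

View pics/z4.png

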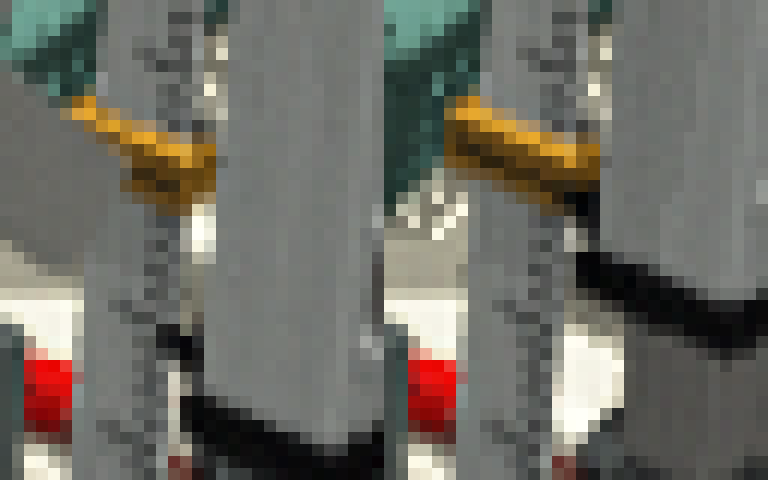

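The final zoom (left before, right after lifting) shows the pointer tip now at about (562,186), right by the line's right end near (572,182). Relative to the left picture that is a rise of about 144 zoomed pixels, matching 28.5 mm. Now I'll swing the lever, pausing halfway to check the height.

move_arm --rows '[[255,[-9.4,3,0],[0,0,-0.165]],[255,[-8.7,4.5,0],[0,0,-0.165]],[255,[-8,5.9,0],[0,0,-0.165]],[255,[0,0,0],[0,0,0]]]'

```text
time_s: 14.58
tcp_pos: [597.9, 8.4, 179.2]
ee_rot: [-3.141, 0.001, 0.85]
wrist_force: [-0.1, -0.2, -4.8]
gripper_width: 0.125
grip_force: 35.0
```

move_arm --rows '[[255,[-6.9,7.1,0],[0,0,-0.165]],[255,[-5.5,8.2,0],[0,0,-0.165]],[255,[-4.2,9,0],[0,0,-0.165]],[255,[0,0,0],[0,0,0]]]'

```text
time_s: 15.08
tcp_pos: [581.0, 32.7, 179.5]
ee_rot: [-3.141, 0.003, 0.358]
wrist_force: [-4.5, 1.0, -1.4]
gripper_width: 0.124
grip_force: 35.0
```

move_arm --rows '[[255,[-2.6,9.5,0],[0,0,-0.165]],[255,[-1.1,9.8,0],[0,0,-0.165]],[255,[0,0,0],[0,0,0]],[255,[0,0,0],[0,0,0]]]'

```text
time_s: 15.58
tcp_pos: [577.2, 53.0, 179.8]
ee_rot: [-3.139, 0.004, 0.028]
wrist_force: [-6.6, 4.0, 0.3]
gripper_width: 0.123
grip_force: 35.0
```

```bash
python3 - <<'E'
from workcell import bot
s=bot.sense(); print(s['time_s'],s['tcp_pos'],s['grip_force'],s['wrist_force'])
print(bot.job_done())
E
```

```text
15.575 [577.16961929  52.97586847 179.83552692] 35.00449776649475 [-6.58650202  3.96786929  0.28507139]
the job is handed in; nothing more can be done
None
```

The job is handed in at 15.6 s: I cranked the vise to about 8.1 rad on the bottle, lifted the sleeve about 28.7 mm (mark measured 27–28.4 mm above the pointer's start) and swung the lever to about 1.46 rad, still holding its grip; I took no picture after the lever closed, and the judge returned no result.

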